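# Wedge the rocking parts chest

### The arm

A 6-joint arm with a two-finger parallel gripper is mounted at the origin on a cart in front of the work surface, level with it; the furniture and walls round the work are solid. World frame = base frame: x ahead of the robot, y to its left, z up, the work surface at z = 0. Lengths are in m, angles in rad, forces in N, time in s.
With the tool pointing down it reaches from about 0.35 to 0.975 m from the base axis. Payload 4.9 kg.
Tool frame: the origin (TCP) lies at the very end of the fingers, on their centre line; the grasp point (between the pads) lies 19 mm behind it; z points along the fingers, y is the line along which they close (so a half turn about z gives the same grasp; the last joint's range is limited). The gripper opens to 85 mm and grips with 20 to 120 N. Pads are 22 mm wide; open, the fingers measure 114 mm over their backs; the gripper's body (76 mm by 85 mm) begins 54 mm behind the grasp point. The pads swing forward as they close: fully open they stand 13 mm farther back than shut.
Start: joints at [1.099, 0.053, 1.613, -0, 1.476, -0.119], TCP at [0.216, 0.586, 0.231] pointing down, gripper open.
Joint ranges: [-3.01, 3.01], [-1.01, 2.22], [0.06, 2.58], [-1.02, 4.17], [0.09, 2.62], [-3.14, 3.14]. Speed limits (rad/s): [2.57, 2.57, 3.14, 3.14, 3.14, 3.14].

### API

Orientations are given as a rotation vector (axis times angle).
In Python, from rig import r, capture, camera_model gives the robot as it stands.
- The arm moves only by the shell command python3 -m inch 'ROWS' [FORCE]. ROWS is text: rows parted by semicolons, each of 7 numbers parted by spaces: the closure, from -1 (fully open) to 1 (shut), so that 0 is half open, then the shift along the tool's x, y, z in mm, then the turn, a rotation vector about the tool's x, y, z in rad. A call has 1 to 8 rows; each row shifts and turns the commanded pose from where the row before left it, along the tool's axes as they then stand; what a row does not reach is not made up. A row lasts 1/8 s, in which the tool goes at most 62.5 mm and 10.7 degrees, less where a joint would pass 70% of its speed; a pose out of reach is approached as far as the arm can. A call with a gripper value outside its range is refused whole. The fingers move at their own pace and stop on an object; FORCE is the grip in N (left out, the last holds). Time passes only in rows, so rows that do not move let the fingers close. It gives the time, the measured TCP pose, the force, the opening and the grip force at its end, in the units of the state.
- r.get_state(): the state, without advancing time (a new reading comes with each control period).
- capture(name): name is "scene" or "top" or "wrist"; returns the picture (420x560x3 uint8, blue, green, red); there is no depth.
- camera_model(name): a dict with "fx", "fy", "cx", "cy" (pixels), "rvec" (rotation vector, rad) and "tvec" (3), from world to camera coordinates, as OpenCV has them; the wrist camera has in their place "mount" (4x4, takes a point from camera to tool coordinates, whose origin is the TCP and whose axes are the flange's). Camera axes: x right, y down, z forward; pixel columns grow to the right and rows downward; lengths in m; the calibration is good to about 2 mm. A picture is of the moment at which its call begins: read the wrist's pose just before it. camera_model takes no time and is no camera call.
- r.hand_in(): hands the job in; it is judged then, once.
The state is a dict: "t": time; "joints": joint angles; "dq": joint speeds; "joint_efforts": joint torques, N m; "position": TCP position; "tcp_rot": TCP orientation; "wrist_force": force on the tool from outside, world axes, zero at the start; "moment": the same for the moment, N m; "gripper_width": opening from 0.0 (shut) to 1.0 (fully open); "finger_force": force on a finger pad.
Only numpy, scipy, OpenCV 4.12 (cv2) and the standard library are available. Lean on these libraries where they do the work, as an engineer would, in place of code of your own. Each camera call takes 0.05 s, during which the arm holds its last target. There are 200 camera calls.

### The job

The small parts chest on the bench rocks because its front right foot is too short. Press down on the top of the chest over that foot to feel it rock and let go again; then push the wooden wedge along the bench, thin end first, under that foot from the right until the chest sits level and no longer rocks. Finish while still pressing down firmly on the chest over that foot, and hold it there: the wedge must carry the press and the chest stay level. Only push and press, never lift anything; leave the chest where it stands and the things around it alone.

Things in the scene. Friction and masses are not known exactly. Their poses are not given: they have to be found in the camera images.
- chest: grey steel parts chest, closed, 196 (x) x 236 (y) mm, flat top 60 mm up, underside 20 mm up, about 2.2 kg, loose, on four square 26 mm feet centred at x = +-83, y = +-103 mm. Origin: middle of its footprint at bench level; x points to its back, y to its left, z up; two drawer fronts stick out 9 mm at -x. Stands level on three feet; the front right one (-x, -y) is short. Drawers do not open
- short_foot (a point): point on the bench under the middle of the short foot, chest's axes; the foot reaches 13 mm to each side, the chest's right wall is 15 mm to -y. The foot ends an unknown 5 to 9 mm above the bench. Some 3 to 12 N of press above it tips the chest until it touches the bench; released, the chest tips back level by itself
- press_spot (a point): point over the short foot, 60 mm above the bench, where to press on the chest's flat top; the chest's corner is 15 mm farther to -x and -y
- wedge: loose wooden wedge, 130 long (x), 50 wide (y), 90 g; flat below, top slopes evenly from 2 mm thick at the tip (+x) to 16 mm at the upright tail (-x). Origin: centre of underside. Lies right of the chest, tip towards it, not quite lined up with the short foot. Slides freely until 28 to 65 mm of it are past the foot's outer edge; over 5 N pushes on and lifts the corner 1 mm per 9 mm
- wedge_tip (a point): middle of the thin end of the wedge, at bench level; x points out of the tip
- wedge_tail (a point): middle of the upright 16 x 50 mm tail face of the wedge, 8 mm above its underside, where to push
- beech_block: bystander: beech block 26x70x22 mm, origin under its centre
- jar: bystander: round screw jar with white lid, 44 mm wide, 55 mm high, origin under its centre
- blue_case: bystander: small blue case 50x70x24 mm, origin under its centre
- tape: bystander: roll of cream tape lying flat, 87 mm wide, 19 mm high, origin under its centre
- stone: bystander: smooth brown pebble 38x52x27 mm, origin under its centre
There are look-alikes about, which are no part of the job. Of the things that look like the wedge, the smaller one is meant.

How it is judged:
On the way, in this order (a step that is already met when the one before it is completed fails the run):
1. the chest is pressed down over the short foot and tips (contact force between the fingers and chest above 1 N and angle between chest's own z axis and vertical above 0.02 rad and y of wedge_tip in the frame of chest below -0.12 m), for 0.05 s.
2. the chest is let go and rights itself (contact force between the fingers and chest below 0.1 N and angle between chest's own z axis and vertical below 0.015 rad), for 0.2 s.
3. the tip of the wedge is under the short foot (y of wedge_tip in the frame of chest above -0.106 m and x of wedge_tip in the frame of chest between -0.12 and -0.046 m), for 0.1 s.
At the end, for the whole second after the job is handed in: Fingers press the chest with over 3 N and the wedge bears over 3 N of it; chest level within 0.015 rad, at rest, within 30 mm of its start; wedge tip at least 10 mm inside the short foot's outer edge and within 37 mm sideways of its middle (all of step 3 and contact force between each of the fingers, wedge and chest above 3 N and angle between chest's own z axis and vertical below 0.015 rad and distance of chest from where it was at the start of the episode below 0.03 m and linear speed of each of chest, wedge below 0.01 m/s); the arm keeps its last pose, push and grip.
It fails at once if the wedge is lifted or flipped (height (world z) of wedge above 0.01 m or angle between wedge's own z axis and vertical above 0.25 rad).
It fails at once if the chest is lifted or tipped over (height (world z) of chest above 0.015 m or angle between chest's own z axis and vertical above 0.2 rad).
It fails at once if the chest is shoved from its place (distance of chest from where it was at the start of the episode above 0.03 m).
It fails at once if a bystander is disturbed (distance of any of beech_block, jar, blue_case, tape, stone from where it was at the start of the episode above 0.03 m).
It also fails if it takes over 64 s, if anything falls off the work surface, if the arm or the gripper's body presses on something with over 40 N, if the wrist force passes 120 N, or if a joint passes its speed limit or range.

## Working session

There is one attempt and no reset: what is moved stays moved. The work goes in short steps, Python scripts to look and compute and a shell command to move; the robot and the scene stay as the last step left them, time stands still between calls to the robot, and variables do not carry over. Pictures are saved under pics/ and viewed, at most 10 in all, crops included, and the job is handed in when it is done.

```bash
mkdir -p pics; python3 - <<'E'
from rig import r,capture,camera_model
import cv2
s=r.get_state();print(s)
for n in("scene","top"):
    cv2.imwrite(f"pics/{n}0.png",capture(n));print(camera_model(n))
print(camera_model("wrist"))
E
```

```text
{'t': 0.0, 'joints': array([ 1.09899566e+00,  5.33443798e-02,  1.61430365e+00, -1.83586764e-05,
        1.47598515e+00, -1.18997924e-01]), 'dq': array([-4.81828824e-04, -1.42974863e-03, -1.06415122e-03, -1.64491011e-03,
        8.02464496e-05, -1.39706994e-03]), 'joint_efforts': array([ 1.06839427e-03, -3.93669176e+01, -3.70178568e+01, -3.08228289e-05,
        7.05790822e-03, -6.82876518e-06]), 'position': array([0.21567358, 0.58594437, 0.23006499]), 'tcp_rot': array([-5.51207449e-01, -3.09227150e+00,  3.07420522e-03]), 'wrist_force': array([-0.03438784,  0.20971189, -0.48755058]), 'moment': array([-0.00396806,  0.03404301,  0.0027393 ]), 'finger_force': 0.0, 'gripper_width': 0.9970388416777606}
{'fx': 533.2874226802599, 'fy': 533.2874226802599, 'cx': 275.49976164093107, 'cy': 208.96154259930003, 'rvec': array([ 2.03779122, -0.97902487,  0.47680012]), 'tvec': array([-0.40883188,  0.2950352 ,  1.10698266])}
{'fx': 419.9076630503101, 'fy': 419.9076630503101, 'cx': 284.3079128403237, 'cy': 207.21029735941246, 'rvec': array([ 2.20901333, -2.16335612,  0.04348665]), 'tvec': array([-0.08825958,  0.55256768,  1.38398903])}
{'fx': 297.2633104569301, 'fy': 297.2633104569301, 'cx': 279.00844241183756, 'cy': 209.7857723611874, 'mount': array([[-4.90343585e-04, -9.49077256e-01, -3.15043048e-01,
         8.02319944e-02],
       [ 9.99999379e-01, -1.50081910e-04, -1.10430608e-03,
         3.44347552e-04],
       [ 1.00078952e-03, -3.15043394e-01,  9.49076740e-01,
        -1.43190598e-01],
       [ 0.00000000e+00,  0.00000000e+00,  0.00000000e+00,
         1.00000000e+00]])}
```

View pics/top0.png

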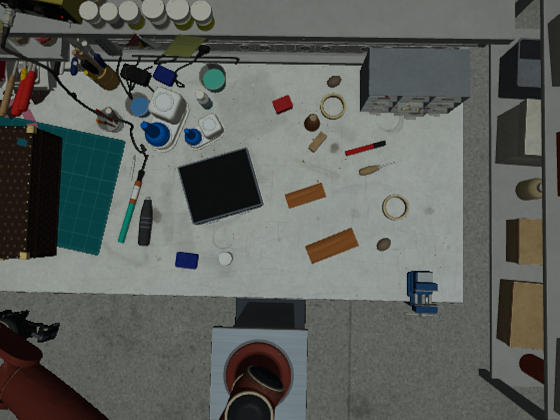

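View pics/scene0.png

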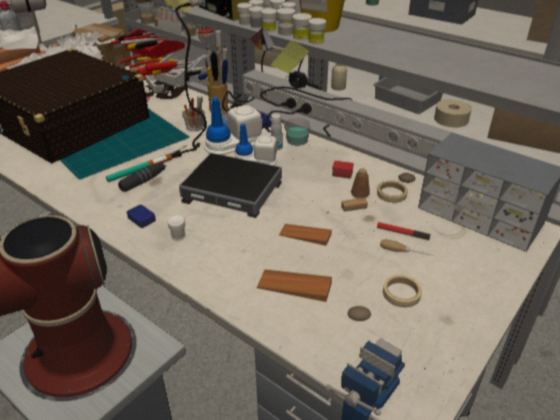

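The top view shows the dark chest at about (220,185) and the small wedge right of it at (305,195). The larger look-alike is at (331,245), with the case at (187,260) and the jar at (224,258). Next I'll measure the chest and wedge.

```bash
cat > h.py <<'E'
import numpy as np,cv2
from scipy.spatial.transform import Rotation as R
from rig import r,capture,camera_model
def ray(n,uv,z,pose=None):
    m=camera_model(n);d=np.array([(uv[0]-m['cx'])/m['fx'],(uv[1]-m['cy'])/m['fy'],1])
    if n=='wrist':
        M=m['mount'];Rt=R.from_rotvec(pose['tcp_rot']).as_matrix()
        c=pose['position']+Rt@M[:3,3];d=Rt@M[:3,:3]@d
    else:
        Rm=R.from_rotvec(m['rvec']).as_matrix();c=-Rm.T@m['tvec'];d=Rm.T@d
    return c+d*(z-c[2])/d[2]
E
python3 - <<'E'
from h import *
im=cv2.imread('pics/top0.png')
hsv=cv2.cvtColor(im,cv2.COLOR_BGR2HSV)
m=((hsv[...,0]<25)&(hsv[...,1]>110)&(hsv[...,2]>60)).astype(np.uint8)*255
m[:, :270]=0;m[:,370:]=0;m[:170]=0;m[280:]=0
for c in cv2.findContours(m,0,2)[0]:
    if cv2.contourArea(c)>100:
        b=cv2.boxPoints(cv2.minAreaRect(c));print('w',b.round(1).tolist());print([ray('top',p,.008)[:2].round(4).tolist() for p in b])
g=hsv[...,2]; m=(g<110).astype(np.uint8)*255
k=np.zeros_like(m);k[140:232,170:272]=255;m&=k
c=max(cv2.findContours(m,0,2)[0],key=cv2.contourArea)
b=cv2.boxPoints(cv2.minAreaRect(c));print('c',b.round(1).tolist())
for z in(.06,.03):print([ray('top',p,z)[:2].round(4).tolist() for p in b])
cv2.imwrite('pics/crop.png',cv2.resize(im[130:280,165:365],None,fx=4,fy=4,interpolation=cv2.INTER_CUBIC))
E
```

```text
w [[304.79998779296875, 246.3000030517578], [351.0, 227.60000610351562], [358.1000061035156, 245.0], [311.8999938964844, 263.6000061035156]]
[[0.4259, -0.1477], [0.4913, -0.3002], [0.4341, -0.3242], [0.369, -0.1721]]
w [[284.6000061035156, 194.8000030517578], [320.8999938964844, 182.6999969482422], [325.29998779296875, 195.89999389648438], [289.0, 208.0]]
[[0.5963, -0.0767], [0.6394, -0.1975], [0.5954, -0.213], [0.5523, -0.0924]]
c [[176.10000610351562, 166.6999969482422], [247.0, 146.39999389648438], [264.0, 206.10000610351562], [193.10000610351562, 226.39999389648438]]
[[0.6765, 0.2773], [0.7472, 0.0482], [0.5539, -0.012], [0.4838, 0.2153]]
[[0.6809, 0.2857], [0.7532, 0.0514], [0.5556, -0.0101], [0.484, 0.2222]]
```

View pics/crop.png

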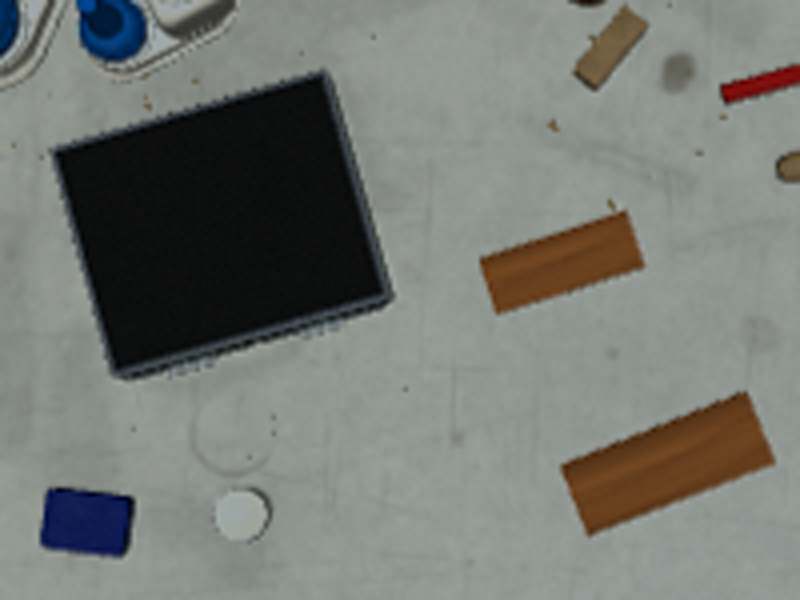

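Estimates from the top view: chest yaw is about 17.2°, and the press spot is about (0.570, 0.009). The wedge tip is at (0.574,-0.085) and its tail at (0.617,-0.205), about 24 mm too far toward the chest's front. I'll turn the tool so its y axis lies along chest y, then go above the press spot.

```bash
python3 -m inch '1 0 0 0 0 0 -0.164;1 0 0 0 0 0 -0.164;1 0 0 0 0 0 -0.164;1 0 0 0 0 0 -0.164;1 -15 -60 0 0 0 0;1 -15 -60 0 0 0 0;1 -15 -60 0 0 0 0;1 -15 -60 0 0 0 0' 40; python3 -m inch '1 -15 -60 0 0 0 0;1 -15 -60 0 0 0 0;1 -15 -60 0 0 0 0;1 -15 -60 0 0 0 0;1 -15 -60 0 0 0 0;1 0 0 0 0 0 0;1 0 0 0 0 0 0'; python3 - <<'E'
from h import *
s=r.get_state();im=capture('wrist');cv2.imwrite('pics/w1.png',im)
M=R.from_rotvec(s['tcp_rot']).as_matrix();print(s['t'],s['position'],M.round(3).tolist())
E
```

```text
t: 1.1
position: [0.3453, 0.3735, 0.2308]
tcp_rot: [0.475, -3.105, 0.001]
wrist_force: [1.8, 0.1, 0.4]
gripper_width: 0.005
finger_force: 0.0
t: 1.98
position: [0.5056, 0.1116, 0.2307]
tcp_rot: [0.473, -3.104, -0.001]
wrist_force: [0.7, 0.4, -0.5]
gripper_width: -0.001
finger_force: 0.0
1.975 [0.50557705 0.11156476 0.23074093] [[-0.955, -0.298, -0.001], [-0.298, 0.955, 0.0], [0.001, 0.001, -1.0]]
```

View pics/w1.png

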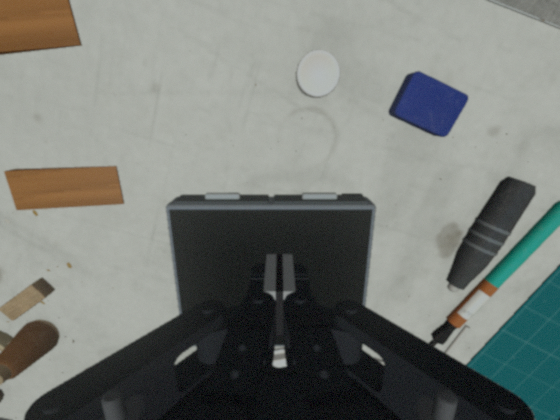

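The wrist view shows the chest's front-right top corner at (168,208), front-left at (375,208), and the wedge with corners (6,170), (115,167), (124,203), (17,210). I'll convert those to world positions.

```bash
cat >> h.py <<'E'
EX=np.array([.955,.298]);EY=np.array([-.298,.955])   # chest axes; tool x=-EX, tool y=EY
def wedge_px(im):
    h=cv2.cvtColor(im,cv2.COLOR_BGR2HSV)
    m=((h[...,0]<20)&(h[...,1]>110)&(h[...,2]>60)).astype(np.uint8)*255
    return [c for c in cv2.findContours(m,0,2)[0] if cv2.contourArea(c)>700]
E
python3 - <<'E'
from h import *
s=r.get_state();im=cv2.imread('pics/w1.png')
a=ray('wrist',(168,207),.06,s)[:2];b=ray('wrist',(375,207),.06,s)[:2]
print('FR',a,'FL',b,np.linalg.norm(b-a),'yaw',np.degrees(np.arctan2(*(a-b)[::1]))) 
P=a+.015*EX+.015*EY;d=P-s['position'][:2];print('press',P,'tool mm',-d@EX*1e3,d@EY*1e3)
for c in wedge_px(im):
    q=cv2.boxPoints(cv2.minAreaRect(c));print(q.round().tolist(),[((ray('wrist',p,.008,s)[:2]-P)@np.c_[EX,EY]*1e3).round().tolist() for p in q])
E
```

```text
FR [5.61890901e-01 4.19983432e-04] FL [0.49322884 0.21958059] 0.22966464556436614 yaw 162.6044530205239
press [0.5717459  0.01921498] tool mm -35.63386891738712 -108.54783992482743
[[-6.0, 358.0], [26.0, 327.0], [46.0, 347.0], [14.0, 378.0]] [[248.0, -334.0], [189.0, -270.0], [226.0, -249.0], [289.0, -315.0]]
[[6.0, 170.0], [121.0, 166.0], [122.0, 205.0], [7.0, 209.0]] [[-46.0, -232.0], [-51.0, -88.0], [-2.0, -94.0], [4.0, -244.0]]
[[-0.0, 0.0], [79.0, 0.0], [79.0, 52.0], [0.0, 52.0]] [[-227.0, -186.0], [-227.0, -103.0], [-178.0, -113.0], [-178.0, -200.0]]
```

```bash
python3 -m inch '1 -16 -57 0 0 0 0;1 -17 -57 0 0 0 0;1 0 0 50 0 0 0;1 0 0 50 0 0 0;1 0 0 50 0 0 0;1 0 0 14 0 0 0;1 0 0 0 0 0 0;1 0 0 0 0 0 0';python3 -m inch '1 0 0 5 0 0 0;1 0 0 2 0 0 0;1 0 0 2 0 0 0;1 0 0 1 0 0 0;1 0 0 0 0 0 0'
```

```text
t: 3.02
position: [0.5735, 0.0128, 0.0702]
tcp_rot: [-0.475, 3.101, -0.002]
wrist_force: [-0.2, -0.4, -0.2]
gripper_width: -0.001
finger_force: 0.0
t: 3.65
position: [0.5715, 0.0117, 0.0581]
tcp_rot: [0.474, -3.105, 0.002]
wrist_force: [-3.3, -2.2, 5.9]
gripper_width: -0.001
finger_force: 3.1
```

```bash
python3 -m inch '1 0 0 1 0 0 0;1 0 0 1 0 0 0;1 0 0 1 0 0 0;1 0 0 1 0 0 0;1 0 0 0 0 0 0';python3 -m inch '1 0 0 1 0 0 0;1 0 0 1 0 0 0;1 0 0 0 0 0 0'
```

```text
t: 4.28
position: [0.5718, 0.0113, 0.0545]
tcp_rot: [0.474, -3.105, 0.003]
wrist_force: [-3.6, -4.2, 7.0]
gripper_width: -0.0
finger_force: 3.6
t: 4.65
position: [0.5719, 0.0112, 0.053]
tcp_rot: [0.475, -3.105, 0.004]
wrist_force: [-5.1, -3.0, 10.2]
gripper_width: 0.0
finger_force: 5.0
```

The chest tipped about 6–7 mm at the corner. Now I'll let go and look again.

```bash
python3 -m inch '1 0 0 -5 0 0 0;1 0 0 -5 0 0 0;1 0 0 -20 0 0 0;1 0 0 -50 0 0 0;1 0 -60 -20 0 0 0;1 0 -60 0 0 0 0;1 0 0 0 0 0 0;1 0 0 0 0 0 0'; python3 - <<'E'
from h import *
s=r.get_state();im=capture('wrist');cv2.imwrite('pics/w2.png',im);print(s['position'])
P=np.array([.571,.013])
for c in wedge_px(im):
    q=cv2.boxPoints(cv2.minAreaRect(c));print(q.round().tolist(),[((ray('wrist',p,.008,s)[:2]-P)@np.c_[EX,EY]*1e3).round().tolist() for p in q])
E
```

```text
t: 5.65
position: [0.6068, -0.1012, 0.1511]
tcp_rot: [0.474, -3.105, -0.001]
wrist_force: [-0.0, 1.0, -0.4]
gripper_width: -0.003
finger_force: 0.0
[ 0.60675257 -0.10117816  0.15111403]
[[0.0, 257.0], [89.0, 257.0], [89.0, 271.0], [0.0, 271.0]] [[68.0, -419.0], [68.0, -324.0], [85.0, -327.0], [85.0, -424.0]]
[[171.0, 151.0], [306.0, 146.0], [308.0, 197.0], [173.0, 202.0]] [[-44.0, -223.0], [-49.0, -94.0], [1.0, -91.0], [6.0, -227.0]]
```

View pics/w2.png

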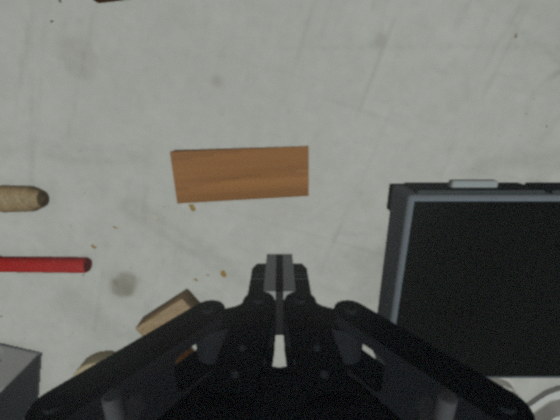

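The wedge spans pixels (171–308, 146–202), with its centreline about 20–24 mm in front of the foot's and nearly parallel. I'll go down in front of it and push it sideways (tool −x).

```bash
python3 -m inch '1 39 -25 0 0 0 0;1 38 -25 0 0 0 0;1 0 0 55 0 0 0;1 0 0 55 0 0 0;1 0 0 30 0 0 0;1 0 0 6 0 0 0;1 0 0 0 0 0 0;1 0 0 0 0 0 0';python3 -m inch '1 -8 0 0 0 0 0;1 -8 0 0 0 0 0;1 -6 0 0 0 0 0;1 -5 0 0 0 0 0;1 -5 0 0 0 0 0;1 -5 0 0 0 0 0;1 -5 0 0 0 0 0;1 0 0 0 0 0 0'; python3 - <<'E'
from h import *
P=np.array([.571,.013]);s=r.get_state();im=capture('top');print((s['position'][:2]-P)@np.c_[EX,EY])
c=max((c for c in wedge_px(im) if 185<c[:,0,1].mean()<212 and 270<c[:,0,0].mean()<340),key=cv2.contourArea)
q=cv2.boxPoints(cv2.minAreaRect(c));print([((ray('top',p,.008)[:2]-P)@np.c_[EX,EY]*1e3).round().tolist() for p in q])
E
```

```text
t: 6.7
position: [0.5502, -0.1724, 0.0073]
tcp_rot: [-0.475, 3.102, -0.003]
wrist_force: [0.3, -0.4, -0.1]
gripper_width: -0.0
finger_force: 0.0
t: 7.7
position: [0.5892, -0.1594, 0.0051]
tcp_rot: [-0.475, 3.105, -0.0]
wrist_force: [0.4, 0.4, -0.1]
gripper_width: -0.001
finger_force: 0.0
[-0.03405131 -0.17009872]Traceback (most recent call last):
  File "<stdin>", line 3, in <module>
ValueError: max() iterable argument is empty
```

```bash
python3 -m inch '1 10 0 0 0 0 0;1 0 0 -20 0 0 0;1 0 0 -60 0 0 0;1 -20 -20 -60 0 0 0;1 -20 -40 0 0 0 0;1 0 0 0 0 0 0;1 0 0 0 0 0 0'; python3 - <<'E'
from h import *
s=r.get_state();im=capture('wrist');cv2.imwrite('pics/w3.png',im)
P=np.array([.571,.013]);print((s['position'][:2]-P)@np.c_[EX,EY]*1e3)
for c in wedge_px(im):
    q=cv2.boxPoints(cv2.minAreaRect(c));print(q.round().tolist(),[((ray('wrist',p,.008,s)[:2]-P)@np.c_[EX,EY]*1e3).round().tolist() for p in q])
E
```

```text
t: 8.62
position: [0.6333, -0.2069, 0.142]
tcp_rot: [0.474, -3.105, -0.001]
wrist_force: [0.3, 0.5, -1.1]
gripper_width: -0.001
finger_force: 0.0
[  -6.04798754 -228.6149773 ]
[[91.0, 280.0], [91.0, 266.0], [186.0, 267.0], [186.0, 281.0]] [[85.0, -430.0], [68.0, -426.0], [69.0, -326.0], [86.0, -328.0]]
[[286.0, 186.0], [419.0, 175.0], [423.0, 224.0], [290.0, 235.0]] [[-18.0, -222.0], [-29.0, -97.0], [21.0, -85.0], [33.0, -217.0]]
```

View pics/w3.png

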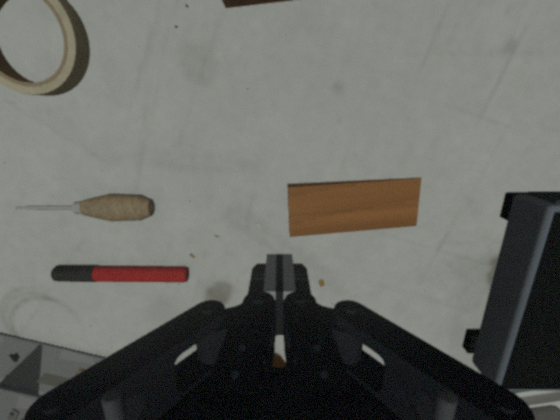

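The wedge now lies with its tail at about (289,210) and its tip at about (419,202). It is within 8 mm of lined up and turned about −4°. I'll go down behind the tail and push along +tool y.

```bash
python3 -m inch '1 -12 -30 0 0 0 0;1 0 0 50 0 0 0;1 0 0 50 0 0 0;1 0 0 30 0 0 0;1 0 0 6 0 0 0;1 0 0 0 0 0 0;1 0 0 0 0 0 0';python3 -m inch '1 0 8 0 0 0 0;1 0 8 0 0 0 0;1 0 6 0 0 0 0;1 0 6 0 0 0 0;1 0 6 0 0 0 0;1 0 6 0 0 0 0;1 0 0 0 0 0 0'; python3 - <<'E'
from h import *
s=r.get_state();im=capture('wrist');cv2.imwrite('pics/w4.png',im)
P=np.array([.571,.013]);print((s['position'][:2]-P)@np.c_[EX,EY]*1e3)
for c in wedge_px(im):
    q=cv2.boxPoints(cv2.minAreaRect(c));print(q.round().tolist(),[((ray('wrist',p,.008,s)[:2]-P)@np.c_[EX,EY]*1e3).round().tolist() for p in q])
E
```

```text
t: 9.55
position: [0.6557, -0.2327, 0.0082]
tcp_rot: [-0.474, 3.102, -0.003]
wrist_force: [0.5, -0.5, -0.0]
gripper_width: 0.001
finger_force: 0.0
t: 10.42
position: [0.6421, -0.1934, 0.0055]
tcp_rot: [0.475, -3.105, -0.0]
wrist_force: [0.6, -1.2, 0.1]
gripper_width: -0.003
finger_force: 0.0
[   6.36445125 -218.30820049]
[[-0.0, 360.0], [94.0, 360.0], [94.0, 389.0], [0.0, 389.0]] [[68.0, -386.0], [68.0, -329.0], [91.0, -334.0], [91.0, -393.0]]
[[302.0, 222.0], [551.0, 211.0], [555.0, 302.0], [306.0, 313.0]] [[-21.0, -207.0], [-27.0, -83.0], [27.0, -65.0], [34.0, -203.0]]
```

View pics/w4.png

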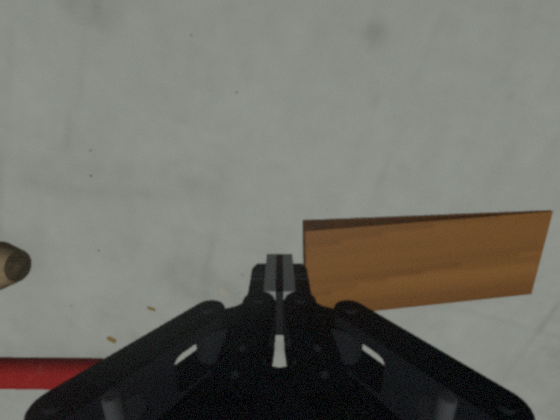

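The finger touches the tail at (303,265) and the wedge is nearly square to it. Pushing on.

```bash
python3 -m inch '1 0 7 0 0 0 0;1 0 7 0 0 0 0;1 0 7 0 0 0 0;1 0 7 0 0 0 0;1 0 7 0 0 0 0;1 0 7 0 0 0 0;1 0 0 0 0 0 0'; python3 - <<'E'
from h import *
s=r.get_state();im=capture('top');cv2.imwrite('pics/t5.png',cv2.resize(im[130:280,165:365],None,fx=4,fy=4,interpolation=cv2.INTER_CUBIC))
im=capture('scene');cv2.imwrite('pics/s5.png',cv2.resize(im[140:290,170:370],None,fx=4,fy=4,interpolation=cv2.INTER_CUBIC))
P=np.array([.571,.013]);print((s['position'][:2]-P)@np.c_[EX,EY]*1e3)
E
```

```text
t: 11.35
position: [0.6295, -0.1531, 0.0055]
tcp_rot: [0.475, -3.105, -0.001]
wrist_force: [0.4, 0.4, -0.3]
gripper_width: -0.0
finger_force: 0.0
[   6.32557429 -176.08005522]
```

View pics/s5.png

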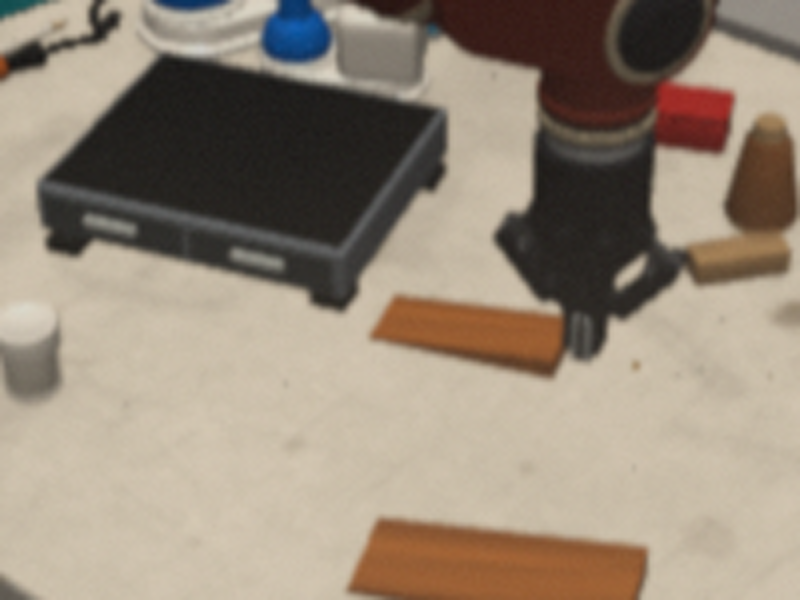

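The wedge tip edge is at crop (395,297)–(372,338) and the short foot's bottom is around (335,302). I'll check its line on the bench plane.

```bash
python3 - <<'E'
from h import *
P=np.array([.571,.013])
for n,u,v,z in [('tipfar',395,297,.002),('tipnear',372,338,.002),('tailfar',565,318,.016),('tailnear',555,360,.016),('footR',355,300,.007),('footF',315,304,.007)]:
    print(n,((ray('scene',(170+u/4-.4,140+v/4-.4),z)[:2]-P)@np.c_[EX,EY]*1e3).round())
E
```

```text
tipfar [ 22. -35.]
tipnear [-25. -38.]
tailfar [  25. -157.]
tailnear [ -20. -165.]
footR [  3. -13.]
footF [-11.  11.]
```

Well aligned. I'll continue, then take small steps while watching the force.

```bash
python3 -m inch '1 0 7 0 0 0 0;1 0 7 0 0 0 0;1 0 7 0 0 0 0;1 0 7 0 0 0 0;1 0 7 0 0 0 0;1 0 7 0 0 0 0;1 0 4 0 0 0 0;1 0 0 0 0 0 0';for i in 1;do python3 -m inch '1 0 2 0 0 0 0;1 0 2 0 0 0 0;1 0 0 0 0 0 0'; done; python3 -m inch '1 0 2 0 0 0 0;1 0 2 0 0 0 0;1 0 0 0 0 0 0';python3 -m inch '1 0 2 0 0 0 0;1 0 2 0 0 0 0;1 0 0 0 0 0 0'
```

```text
t: 12.45
position: [0.6158, -0.1095, 0.0055]
tcp_rot: [0.475, -3.105, -0.001]
wrist_force: [1.4, -0.7, -0.8]
gripper_width: 0.001
finger_force: 0.0
t: 12.82
position: [0.6147, -0.1061, 0.0056]
tcp_rot: [0.474, -3.105, -0.0]
wrist_force: [0.4, 1.0, 0.5]
gripper_width: 0.002
finger_force: 0.0
t: 13.2
position: [0.6135, -0.1021, 0.0056]
tcp_rot: [0.475, -3.105, -0.0]
wrist_force: [0.1, 0.3, 0.3]
gripper_width: 0.0
finger_force: 0.0
t: 13.58
position: [0.6123, -0.0983, 0.0056]
tcp_rot: [0.475, -3.105, -0.0]
wrist_force: [0.4, -0.1, -0.3]
gripper_width: 0.0
finger_force: 0.0
```

```bash
python3 -m inch '1 0 2 0 0 0 0;1 0 2 0 0 0 0;1 0 0 0 0 0 0'; python3 -m inch '1 0 2 0 0 0 0;1 0 2 0 0 0 0;1 0 0 0 0 0 0';python3 -m inch '1 0 2 0 0 0 0;1 0 0 0 0 0 0'
```

```text
t: 13.95
position: [0.6112, -0.0945, 0.0056]
tcp_rot: [0.475, -3.105, -0.0]
wrist_force: [0.3, -0.7, 0.1]
gripper_width: -0.002
finger_force: 0.0
t: 14.32
position: [0.6099, -0.0907, 0.0056]
tcp_rot: [0.475, -3.105, -0.0]
wrist_force: [0.1, -0.0, -0.0]
gripper_width: 0.001
finger_force: 0.0
t: 14.58
position: [0.6093, -0.0888, 0.0056]
tcp_rot: [0.475, -3.105, -0.0]
wrist_force: [0.2, -0.1, 0.3]
gripper_width: 0.003
finger_force: 0.0
```

```bash
python3 -m inch '1 0 2 0 0 0 0;1 0 0 0 0 0 0'; python3 -m inch '1 0 2 0 0 0 0;1 0 0 0 0 0 0';python3 -m inch '1 0 2 0 0 0 0;1 0 0 0 0 0 0';python3 -m inch '1 0 2 0 0 0 0;1 0 0 0 0 0 0'
```

```text
t: 14.82
position: [0.6088, -0.0869, 0.0056]
tcp_rot: [0.475, -3.105, -0.0]
wrist_force: [-0.0, -0.1, 0.7]
gripper_width: 0.002
finger_force: 0.1
t: 15.08
position: [0.6082, -0.085, 0.0056]
tcp_rot: [0.475, -3.105, -0.0]
wrist_force: [-0.2, -0.8, 0.0]
gripper_width: -0.0
finger_force: 0.1
t: 15.32
position: [0.6076, -0.0831, 0.0056]
tcp_rot: [0.475, -3.105, -0.0]
wrist_force: [0.7, 0.5, -0.0]
gripper_width: -0.007
finger_force: 0.1
t: 15.58
position: [0.607, -0.0812, 0.0056]
tcp_rot: [0.475, -3.106, -0.0]
wrist_force: [0.4, 0.5, 0.6]
gripper_width: -0.005
finger_force: 0.1
```

```bash
python3 -m inch '1 0 2 0 0 0 0;1 0 0 0 0 0 0'; python3 -m inch '1 0 2 0 0 0 0;1 0 0 0 0 0 0';python3 -m inch '1 0 2 0 0 0 0;1 0 0 0 0 0 0'; python3 - <<'E'
from h import *
im=capture('scene');cv2.imwrite('pics/s6.png',cv2.resize(im[140:290,170:370],None,fx=4,fy=4,interpolation=cv2.INTER_CUBIC))
E
```

```text
t: 15.82
position: [0.6064, -0.0793, 0.0056]
tcp_rot: [0.475, -3.105, -0.0]
wrist_force: [0.2, 0.3, -0.4]
gripper_width: -0.002
finger_force: 0.1
t: 16.08
position: [0.6058, -0.0775, 0.0057]
tcp_rot: [-0.475, 3.105, -0.0]
wrist_force: [0.6, -0.9, 1.1]
gripper_width: -0.001
finger_force: 0.3
t: 16.32
position: [0.6056, -0.0762, 0.0058]
tcp_rot: [-0.474, 3.105, -0.002]
wrist_force: [1.6, -4.3, -0.5]
gripper_width: 0.001
finger_force: 1.8
```

View pics/s6.png

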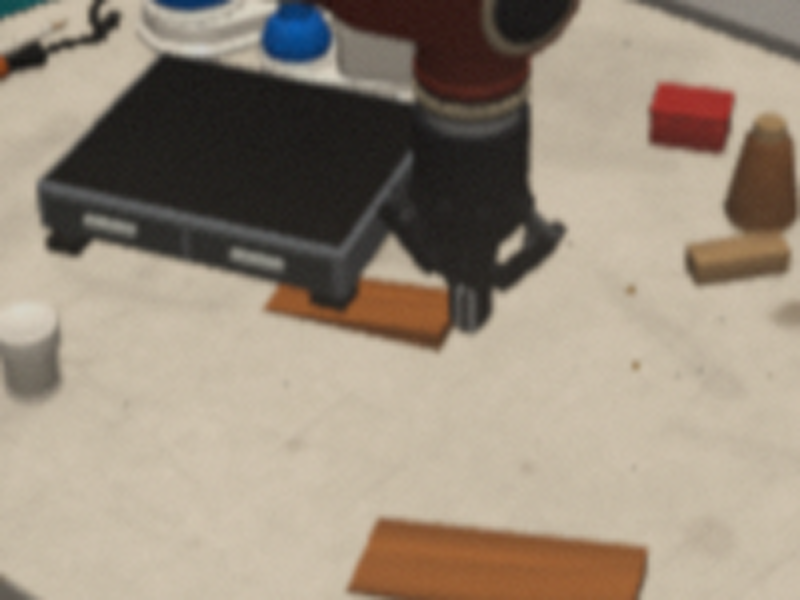

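The wedge is under the foot at (335,300), its tip shows at (270,305), and the force has reached about 4.5 N. One more small push, then I'll back off and press.

```bash
python3 -m inch '1 0 2 0 0 0 0;1 0 0 0 0 0 0;1 0 0 0 0 0 0'; python3 -m inch '1 0 1 0 0 0 0;1 0 0 0 0 0 0;1 0 0 0 0 0 0'
```

```text
t: 16.75
position: [0.6053, -0.075, 0.006]
tcp_rot: [-0.474, 3.104, -0.004]
wrist_force: [3.0, -5.8, -2.0]
gripper_width: -0.006
finger_force: 2.9
t: 17.12
position: [0.6052, -0.0743, 0.006]
tcp_rot: [-0.474, 3.104, -0.005]
wrist_force: [2.7, -7.6, -2.5]
gripper_width: -0.003
finger_force: 3.3
```

```bash
python3 -m inch '1 0 -10 0 0 0 0;1 0 -10 0 0 0 0;1 0 0 -50 0 0 0;1 0 0 -50 0 0 0;1 4 58 0 0 0 0;1 4 57 0 0 0 0;1 0 0 0 0 0 0;1 0 0 0 0 0 0'; python3 - <<'E'
from h import *
s=r.get_state();P=np.array([.571,.013]);print((s['position'][:2]-P)@np.c_[EX,EY]*1e3,s['position'])
im=capture('top');cv2.imwrite('pics/t7.png',cv2.resize(im[130:280,165:365],None,fx=4,fy=4,interpolation=cv2.INTER_CUBIC))
E
```

```text
t: 18.12
position: [0.5684, 0.0155, 0.1056]
tcp_rot: [0.475, -3.105, -0.0]
wrist_force: [1.2, -0.2, -0.3]
gripper_width: -0.002
finger_force: 0.0
[-1.7142239   3.11962969] [0.56843539 0.01546636 0.10562629]
```

```bash
python3 -m inch '1 -1 -3 30 0 0 0;1 0 0 10 0 0 0;1 0 0 3 0 0 0;1 0 0 0 0 0 0;1 0 0 0 0 0 0';python3 -m inch '1 0 0 2 0 0 0;1 0 0 1 0 0 0;1 0 0 1 0 0 0;1 0 0 0 0 0 0'; python3 -m inch '1 0 0 1 0 0 0;1 0 0 1 0 0 0;1 0 0 0 0 0 0'
```

```text
t: 18.8
position: [0.5709, 0.0128, 0.0636]
tcp_rot: [-0.474, 3.104, -0.001]
wrist_force: [0.8, 1.0, -0.3]
gripper_width: -0.0
finger_force: 0.0
t: 19.3
position: [0.5704, 0.013, 0.06]
tcp_rot: [0.475, -3.105, 0.0]
wrist_force: [-3.0, 1.1, 7.8]
gripper_width: 0.001
finger_force: 3.8
t: 19.68
position: [0.5704, 0.013, 0.0599]
tcp_rot: [0.475, -3.104, 0.0]
wrist_force: [-10.4, 0.8, 18.9]
gripper_width: 0.004
finger_force: 8.9
```

```bash
python3 -m inch '1 2 0 1 0 0 0;1 0 0 0 0 0 0;1 0 0 0 0 0 0;1 0 0 0 0 0 0';python3 -m inch '1 0 0 0 0 0 0;1 0 0 0 0 0 0;1 0 0 0 0 0 0;1 0 0 0 0 0 0'; python3 - <<'E'
from h import *
im=capture('scene');cv2.imwrite('pics/s8.png',cv2.resize(im[140:290,170:370],None,fx=4,fy=4,interpolation=cv2.INTER_CUBIC))
E
```

```text
t: 20.18
position: [0.5704, 0.0129, 0.0599]
tcp_rot: [-0.474, 3.102, 0.001]
wrist_force: [-5.8, 1.6, 17.5]
gripper_width: -0.001
finger_force: 8.7
t: 20.68
position: [0.5704, 0.0129, 0.0599]
tcp_rot: [-0.474, 3.102, 0.001]
wrist_force: [-5.5, 3.4, 17.8]
gripper_width: 0.0
finger_force: 8.7
```

View pics/s8.png

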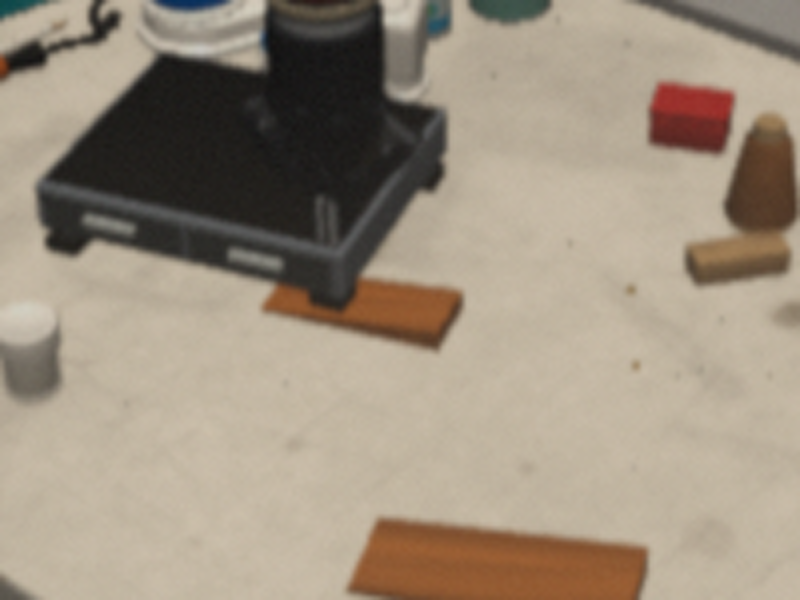

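The foot at (335,298) rests on the wedge, and the chest is level and steady under about 18 N. Handing in.

```bash
python3 -c "
from rig import r;print(r.hand_in())"
```

```text
the job is handed in; nothing more can be done
None
```

I handed the job in with the wedge under the short foot and the arm holding about 18 N on the chest, which looked level and steady; `r.hand_in()` returned no verdict.

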